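# Slide the top steel blank off the pile and butt it into the marking-out corner

### The arm

A 6-joint arm with a two-finger parallel gripper is mounted at the origin on the work surface. World frame = base frame: x ahead of the robot, y to its left, z up, the work surface at z = 0. Lengths are in mm, angles in rad, forces in N, time in s.
With the tool pointing down it reaches from about 350 to 875 mm from the base axis. Payload 4.2 kg.
Tool frame: the origin (TCP) lies between the finger pads; the fingertips stand 14 mm ahead of it and the grasp point (between the pads) lies 5 mm behind it; z points along the fingers, y is the line along which they close (so a half turn about z gives the same grasp; the last joint's range is limited). The gripper opens to 85 mm and grips with 20 to 120 N. Pads are 22 mm wide; open, the fingers measure 114 mm over their backs; the gripper's body (76 mm by 85 mm) begins 54 mm behind the grasp point. The pads swing forward as they close: fully open they stand 13 mm farther back than shut.
Start: joints at [-0.916, 0.385, 0.008, 0, -1.194, -0.259], TCP at [240.98, -576.652, 245.312] pointing down, gripper open.
Joint ranges: [-3.14, 3.14], [-1.21, 2.06], [-1.07, 1.41], [-3.16, 2.05], [-2.99, -0.16], [-3.1, 3.1]. Speed limits (rad/s): [2.79, 2.79, 3.14, 3.14, 3.14, 3.14].

### API

Orientations are given as a unit quaternion [x, y, z, w].
In Python, from bench import * gives the robot as it stands.
- The arm moves only by the tool carry_out, never from a script. Its argument "motion" is a list of rows, each a list of 7 numbers: the turn, a rotation vector about the tool's x, y, z in rad, then the shift along the tool's x, y, z in mm, then the opening, from -1 (shut) to 1 (fully open), so that 0 is half open. A call has 1 to 5 rows; each row is the pose to reach, as a shift and turn from the pose commanded when the call began, along the tool's axes at that moment; what a row does not reach only later rows make up. A row lasts 1/8 s, in which the tool goes at most 62.5 mm and 10.7 degrees, less where a joint would pass 70% of its speed; a pose out of reach is approached as far as the arm can. A call with a gripper value outside its range is refused whole. The fingers move at their own pace and stop on an object; the grip force is fixed at half the most. Time passes only in rows, so rows that repeat a pose let the fingers close. It gives the time, the measured TCP pose, the force, the opening and the grip force at its end, in the units of the state.
- read_state(): the state, without advancing time (a new reading comes with each control period).
- get_image(name): name is "side" or "top" or "wrist"; returns a dict with "color" (480x640x3 uint8, blue, green, red), "mtx" (3x3 intrinsics, pixels), "position" and "orientation" of the camera in the world. Camera axes: x right, y down, z forward; pixel columns grow to the right and rows downward; lengths in mm; the calibration is good to about 2 mm. A picture is of the moment at which its call begins. There is no depth.
- job_done(): hands the job in; it is judged then, once.
The state is a dict: "clock": time; "joints": joint angles; "joint_vel": joint speeds; "joint_efforts": joint torques, N m; "position": TCP position; "ee_rot": TCP orientation; "contact_force": force on the tool from outside, world axes, zero at the start; "wrist_torque": the same for the moment, N m; "gripper_width": finger opening in mm; "grasp_force": force on a finger pad.
Only numpy, scipy, OpenCV 4.12 (cv2) and the standard library are available. Lean on these libraries where they do the work, as an engineer would, in place of code of your own. Each camera call takes 0.05 s, during which the arm holds its last target. There are 200 camera calls.

### The job

Slide the top steel blank flat off the pile in the stock tray, without lifting it and without dragging the ones beneath along, onto the marking-out plate beside it, and butt it up squarely so that it lies snug against both the back fence and the end stop. Press and push only lightly so that the ground faces are not scored, and leave the rest of the pile, the hammer, the mug and the punch where they are.

Things in the scene. Friction and masses are not known exactly. Their poses are not given: they have to be found in the camera images.
- plate: Dark cast marking-out plate, fixed: 240 mm (its x) by 125 mm (its y), working face 40 mm above the bench. Origin at bench level under its middle. A steel fence is bolted along its +y edge: contact face at y = +40 mm, looking to -y, 12 mm high above the working face. The -y edge (y = -62.5 mm) faces the tray. A blank snug on the fence has its centre at y = +10 mm.
- end_stop: Steel end stop, 22 x 48 x 12 mm high, clamped fixed on the plate near its +x end beside the fence, square to it. Origin at the foot of its contact face, which looks to -x; its axes are parallel to the plate's. A blank snug against it has its centre 75 mm to -x of this origin.
- tray: Grey sheet-steel stock tray, fixed, at the plate's -y side, turned up to 0.06 rad from it; 4 to 18 mm gap between pile and plate. Origin at bench level under the pile. Inside 158 mm long (x), back wall at y = -35 mm, open towards the plate (+y). Its three 3 mm walls stand 54 to 55 mm above the bench, 5 mm above the pile, so the blanks' back and end edges cannot be reached there.
- blank_top: Top blank: plain oiled flat steel 150 (its x) x 60 (its y) x 6 mm, 0.42 kg, loose. Origin at its centre, half-way up. Its underside starts 3 to 4 mm above the plate's face; it tips a little, then settles by that much on leaving the pile. Fingertips pressed on its middle with 10 to 16 N drag it along and the one beneath stays; less slips, 30 N scores it. Contact is stiff: 1 mm too low is far too hard.
- blank_2: Second blank, directly under the top one: same size, loose; origin at its centre.
- blank_3: Third blank from the top: same size, loose; origin at its centre.
- blank_4: Fourth blank from the top: same size, loose; origin at its centre.
- blank_5: Lowest blank of the pile: same size, loose; origin at its centre.
- hammer: Hand hammer, 270 mm long, lying on the bench beyond the fence, a bystander.
- mug: Blue enamelled mug, 72 mm wide and 75 mm high, standing on the bench beyond the plate's +x end, a bystander. Origin at the centre of its foot.
- punch: Steel hand punch, 135 mm long and 16 mm thick, lying on the bench beyond the plate's +x end, a bystander.
There are look-alikes about, which are no part of the job. What is shaped like the blank_top but blue or green is not meant.

How it is judged:
By the outcome, as a careful person would: the job done as asked, in the order asked, and still so for the second after the job is handed in, with the robot touching nothing.
It also fails if it takes over 61 s, if anything falls off the work surface, if the arm or the gripper's body presses on something with over 40 N, if the wrist force passes 120 N, or if a joint passes its speed limit or range.

## Working session

There is one attempt and no reset: what is moved stays moved. The work goes in short steps, Python scripts to look and compute and a tool call to move; the robot and the scene stay as the last step left them, time stands still between calls to the robot, and variables do not carry over. Pictures are saved under pics/ and viewed, at most 10 in all, crops included, and the job is handed in when it is done.

Besides the shell and the picture viewer there is one more tool, called after "Request:" as a command line: name --pt "numbers of a row" for each row, then --argument value for the rest. carry_out: Moves the arm, as the interface text tells. Its arguments: {"type":"object","properties":{"motion":{"type":"array"}},"required":["motion"]}

```bash
mkdir -p pics; ls
python3 - <<'E'
from bench import *
import cv2
for n in("top","side"):
    d=get_image(n); cv2.imwrite(f"pics/{n}0.png",d["color"]); print(n,d["mtx"],d["position"],d["orientation"])
s=read_state(); print(s)
E
```

```text
pics
top [[509.04186704   0.         320.76414905]
 [  0.         509.04186704 239.81834661]
 [  0.           0.           1.        ]] [383.91387951  22.26160433 983.1004339 ] [ 0.71581367 -0.69405632  0.06129251 -0.04625843]
side [[611.08807002   0.         307.72801454]
 [  0.         611.08807002 236.82214072]
 [  0.           0.           1.        ]] [-113.24751227  739.90350696  739.19926058] [-0.30718226  0.82818501 -0.43855417  0.16558652]
{'clock': 0.1, 'joints': array([-9.16375661e-01,  3.85479266e-01,  6.79211476e-03, -4.45210826e-04,
       -1.19402030e+00, -2.58606279e-01]), 'joint_vel': array([ 1.79525267e-03, -8.72177028e-05,  4.06179236e-03,  8.80340316e-04,
        2.69267246e-03, -9.00316584e-04]), 'joint_efforts': array([-4.96204793e-04, -3.93318272e+01,  1.88929707e+01,  4.19795841e+00,
       -2.55899438e-03,  4.69523087e-06]), 'position': array([ 240.811169  , -576.21563966,  244.34127263]), 'ee_rot': array([-1.96537216e-01,  9.80495878e-01,  9.48918350e-04, -2.35508119e-04]), 'contact_force': array([ 0.55965649,  0.62801326, -0.17299703]), 'wrist_torque': array([0.0107193 , 0.0169777 , 0.01439362]), 'grasp_force': 0.0, 'gripper_width': 85.2363428430339}
```

View pics/top0.png

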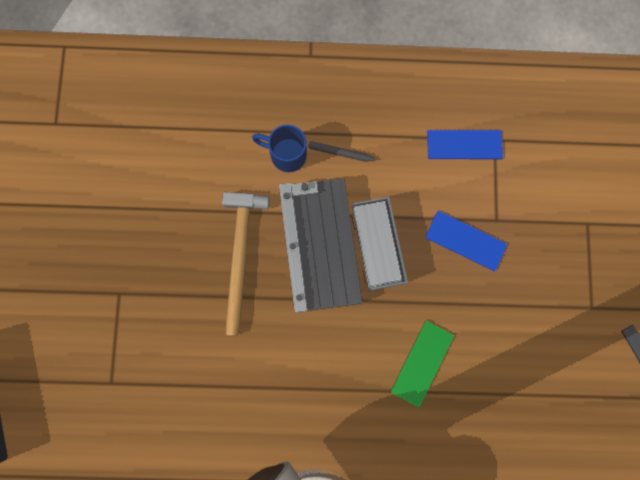

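View pics/side0.png

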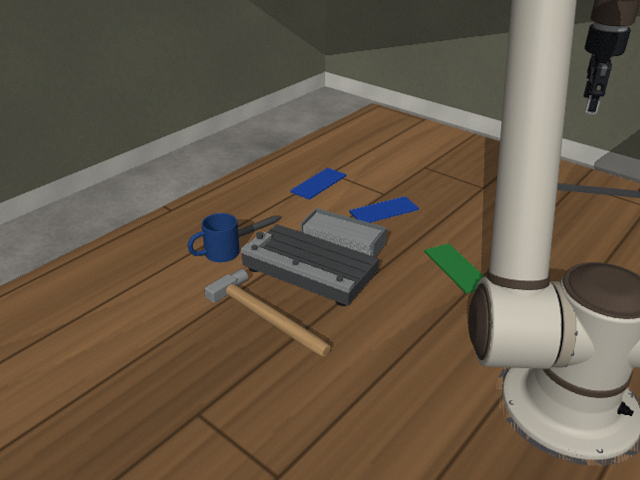

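```bash
cat > h.py <<'E'
import numpy as np, cv2
from bench import *
from scipy.spatial.transform import Rotation as R
def ray(d,px,z):
    p=np.atleast_2d(np.array(px,float)); K=d["mtx"]
    v=np.c_[(p[:,0]-K[0,2])/K[0,0],(p[:,1]-K[1,2])/K[1,1],np.ones(len(p))]
    v=R.from_quat(d["orientation"]).apply(v); o=np.array(d["position"])
    return o+v*((z-o[2])/v[:,2])[:,None]
def proj(d,P):
    P=np.atleast_2d(np.array(P,float)); c=R.from_quat(d["orientation"]).inv().apply(P-d["position"])
    return (c[:,:2]/c[:,2:])*d["mtx"][0,0]+d["mtx"][:2,2]
E
python3 - <<'E'
import cv2
a=cv2.imread("pics/top0.png")[165:325,265:425]
cv2.imwrite("pics/c1.png",cv2.resize(a,(592,592),interpolation=cv2.INTER_CUBIC))
E
```

```text
(no output)
```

View pics/c1.png

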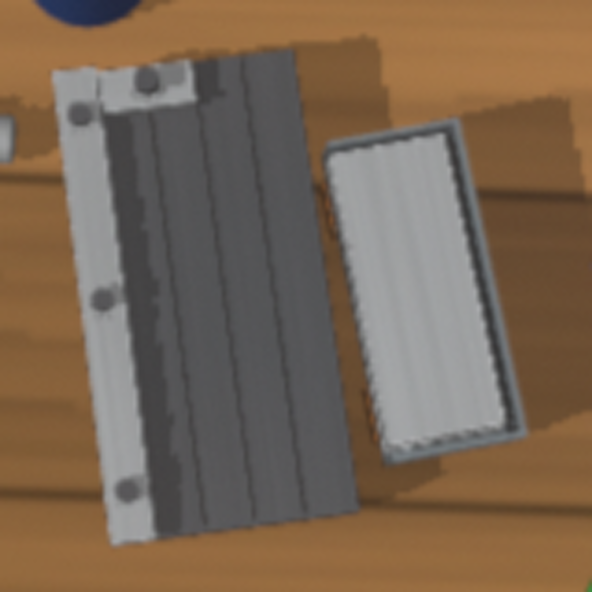

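The steel blank in the tray (px 380,244 in top) is the target: plain grey and on the pile. The blue ones (465,144; 467,241) and the green one (423,363) are decoys. The crop confirms this.

Run:
```python
from h import *
d=get_image("top")
f=lambda q,z: ray(d,(np.array(q,float)+.0)/3.7+[265,165],z)
pe=f([(293,50),(357,512)],40); fe=f([(100,68),(155,537)],52); es=f([(107,112),(196,102)],52); b=f([(328,158),(445,133),(508,427),(388,447)],49.5)
for n,v in dict(plateedge=pe,fence=fe,stop=es,blank=b).items(): print(n,v.round(1).tolist())
ang=lambda v: np.arctan2(v[1],v[0])
print("yaw plate",ang(pe[0]-pe[1]),ang(fe[0]-fe[1]),"stop",ang(es[0]-es[1])-np.pi/2,"blank",ang(b[0]-b[3]),ang(b[1]-b[2]))
print("blank c",b.mean(0))
y=(ang(pe[0]-pe[1])+ang(fe[0]-fe[1]))/2; X=np.array([np.cos(y),np.sin(y)]);Y=np.array([-X[1],X[0]])
print("X,Y",X,Y)
for n,v in dict(plateedge=pe,fence=fe,stop=es,blank=b).items(): print(n,"X",(v[:,:2]@X).round(1),"Y",(v[:,:2]@Y).round(1))
# tool-frame deltas
s=read_state(); print(s["position"],R.from_quat(s["ee_rot"]).as_matrix().round(3))
```

```text
plateedge [[648.9, -37.1, 40.0], [412.9, -74.2, 40.0]]
fence [[632.6, 61.6, 52.0], [397.5, 25.9, 52.0]]
stop [[609.9, 57.2, 52.0], [616.6, 12.3, 52.0]]
blank [[590.4, -55.5, 49.5], [605.5, -114.9, 49.5], [456.8, -147.8, 49.5], [445.1, -88.1, 49.5]]
yaw plate 0.15610981739753435 0.15092096935212332 stop 0.1496562399528898 blank 0.22069887188593845 0.217793593107585
blank c [ 524.46772116 -101.55797787   49.5       ]
X,Y [0.98823964 0.15291312] [-0.15291312  0.98823964]
plateedge X [635.6 396.7] Y [-135.9 -136.5]
fence X [634.6 396.7] Y [-35.8 -35.2]
stop X [611.4 611.3] Y [-36.7 -82.1]
blank X [575.  580.8 428.9 426.4] Y [-145.1 -206.1 -215.9 -155.1]
[ 240.81504564 -576.28814264  244.5077886 ] [[-0.923 -0.385 -0.001]
 [-0.385  0.923  0.001]
 [ 0.     0.002 -1.   ]]
```

Request:
carry_out --pt "0 0 -0.14 -44.5 33 0 0" --pt "0 0 -0.28 -89 66 0 0" --pt "0 0 -0.42 -133.5 99 20 0" --pt "0 0 -0.56 -178 132 40 0" --pt "0 0 -0.7 -222 165 60 0"

```text
clock: 0.78
position: [382.8, -337.2, 184.8]
ee_rot: [-0.523, 0.852, -0.0, 0.0]
contact_force: [1.4, 1.1, 0.2]
gripper_width: 42.5
grasp_force: 0.0
```

```bash
cat >> h.py <<'E'
def delta(p,yaw,cmd=None):
    s=read_state(); M=R.from_quat(s["ee_rot"]); 
    T=R.from_matrix(np.c_[[np.sin(yaw),-np.cos(yaw),0],[-np.cos(yaw),-np.sin(yaw),0],[0,0,-1]])
    print("turn",(M.inv()*T).as_rotvec().round(4),"shift",M.inv().apply(np.array(p)-s["position"]).round(2),"clock",round(s["clock"],2),"pos",s["position"].round(2),"F",s["contact_force"].round(1),"w",round(s["gripper_width"],1))
E
python3 -c "
from h import *
delta([524.5,-101.6,110],.215)"
```

```text
turn [-3.000e-04 -0.000e+00 -6.855e-01] shift [-274.23  -19.52   74.77] clock 0.78 pos [ 382.77 -337.18  184.75] F [1.4 1.1 0.2] w 42.5
```

Request:
carry_out --pt "0 0 -0.14 -55 -4 15 0" --pt "0 0 -0.28 -110 -8 30 0" --pt "0 0 -0.42 -165 -12 45 0" --pt "0 0 -0.56 -220 -16 60 0" --pt "0 0 -0.6855 -274 -19.5 75 0"

```text
clock: 1.4
position: [525.6, -102.3, 109.8]
ee_rot: [0.779, -0.627, 0.0, -0.0]
contact_force: [1.0, -0.6, -0.0]
gripper_width: 42.4
grasp_force: 0.0
```

```bash
python3 -c "
from h import *
delta([524.5,-101.6,70],.215)
d=get_image('wrist'); cv2.imwrite('pics/w1.png',d['color']); print(d['position'],R.from_quat(d['orientation']).as_matrix().round(2))
d=get_image('side'); cv2.imwrite('pics/s1.png',cv2.resize(d['color'][170:320,220:420],(800,600)))"
```

```text
turn [-0.0001 -0.0001  0.    ] shift [-0.95  0.91 39.81] clock 1.4 pos [ 525.59 -102.33  109.81] F [ 1.  -0.6 -0. ] w 42.4
[ 539.22892743 -166.91581662  238.65413438] [[-0.98 -0.21 -0.06]
 [-0.21  0.94  0.26]
 [-0.    0.27 -0.96]]
```

View pics/w1.png

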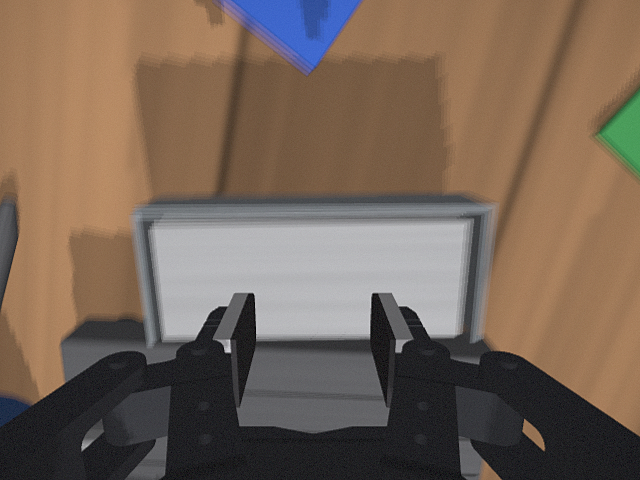

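```bash
python3 -c "
from h import *
d=get_image('wrist'); K=d['mtx']; print(K[0,0])
b=ray(d,[(147,221),(473,219),(478,336),(162,340)],49.5); print(b.round(1).tolist(), b.mean(0))
b=ray(d,[(147,221),(473,219)],49.5);v=b[0]-b[1]; print('yaw',np.arctan2(v[1],v[0]),np.linalg.norm(v)); X=v/np.linalg.norm(v); print('c',b.mean(0)+30*np.array([-X[1],X[0],0]))
for u1,u2 in((254.5,371.5),(254,372),(255,371)):
  for w in(42.4,):
    Z=K[0,0]*w/(u2-u1); m=np.array([(313-K[0,2])/K[0,0]*Z,(294-K[1,2])/K[1,1]*Z,Z]); print(R.from_quat(d['orientation']).apply(m)+d['position'])
"
```

```text
414.14592724709564
[[606.4, -107.3, 49.5], [458.8, -140.7, 49.5], [437.3, -83.9, 49.5], [592.3, -47.5, 49.5]] [523.71507264 -94.86217106  49.5       ]
yaw 0.2228882135652109 151.33660880368967
c [525.99953356 -94.75682527  49.5       ]
[ 527.74710626 -108.00136669   97.89933674]
[ 527.85583488 -108.48425261   99.08191116]
[ 527.63650301 -107.51015516   96.69637312]
```

View pics/s1.png

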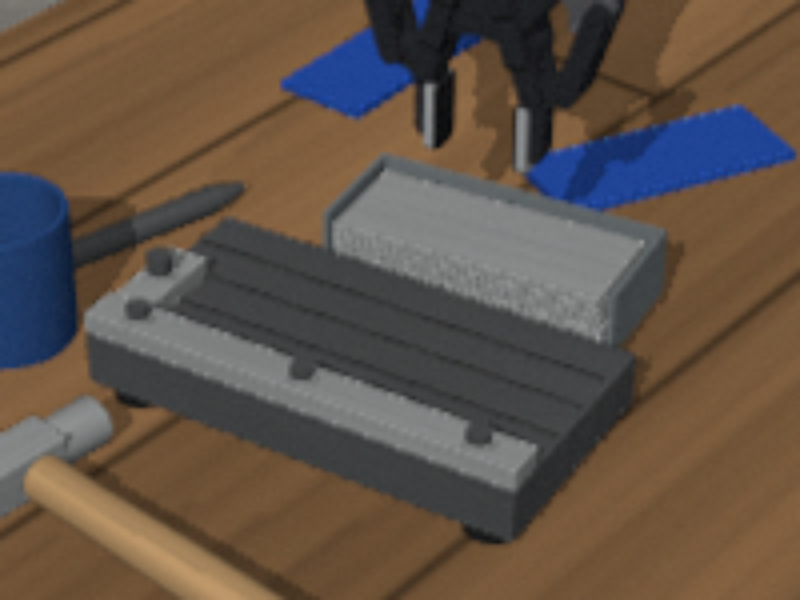

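Request:
carry_out --pt "0 0 0 -1 1 20 0" --pt "0 0 0 -1 1 40 0" --pt "0 0 0 -1 1 45 0" --pt "0 0 0 -1 1 45 0"

```text
clock: 2.05
position: [523.5, -103.9, 65.5]
ee_rot: [0.777, -0.629, 0.0, 0.0]
contact_force: [0.5, 0.3, 0.2]
gripper_width: 42.8
grasp_force: 0.0
```

Request:
carry_out --pt "0 0 0 -1 0 0.7 0" --pt "0 0 0 -2 0 1.5 0" --pt "0 0 0 -2 0 1.5 0"

```text
clock: 2.42
position: [523.4, -101.2, 64.2]
ee_rot: [0.778, -0.629, 0.0, -0.0]
contact_force: [0.0, -0.1, -0.5]
gripper_width: 42.7
grasp_force: 0.0
```

Request:
carry_out --pt "0 0 0 0 0 0.4 0" --pt "0 0 0 0 0 0.8 0" --pt "0 0 0 0 0 0.8 0"

```text
clock: 2.8
position: [523.2, -101.4, 62.9]
ee_rot: [0.777, -0.629, -0.0, 0.0]
contact_force: [-0.2, -0.0, -0.5]
gripper_width: 42.8
grasp_force: 0.0
```

Request:
carry_out --pt "0 0 0 0 0 0.4 0" --pt "0 0 0 0 0 0.4 0"

```text
clock: 3.05
position: [523.2, -101.3, 62.6]
ee_rot: [0.777, -0.629, -0.0, 0.0]
contact_force: [0.2, -0.1, 0.4]
gripper_width: 42.8
grasp_force: 0.0
```

Request:
carry_out --pt "0 0 0 0 0 0.4 0" --pt "0 0 0 0 0 0.4 0"

```text
clock: 3.3
position: [523.2, -101.4, 62.2]
ee_rot: [0.777, -0.629, -0.0, 0.0]
contact_force: [-0.6, -0.0, 0.0]
gripper_width: 42.9
grasp_force: 0.0
```

Request:
carry_out --pt "0 0 0 0 0 0.4 0" --pt "0 0 0 0 0 0.4 0"

```text
clock: 3.55
position: [523.3, -101.4, 62.0]
ee_rot: [0.778, -0.629, 0.0, -0.0]
contact_force: [-0.6, 0.0, 1.2]
gripper_width: 42.2
grasp_force: 0.7
```

Request:
carry_out --pt "0 0 0 0 0 0.2 0" --pt "0 0 0 0 0 0.2 0"

```text
clock: 3.8
position: [523.4, -101.3, 62.0]
ee_rot: [0.778, -0.629, 0.0, -0.0]
contact_force: [-1.3, -0.0, 3.8]
gripper_width: 43.0
grasp_force: 2.1
```

Request:
carry_out --pt "0 0 0 0 0 0.2 0" --pt "0 0 0 0 0 0.2 0"

```text
clock: 4.05
position: [523.5, -101.4, 62.0]
ee_rot: [0.778, -0.629, 0.0, -0.0]
contact_force: [-1.7, 0.1, 5.8]
gripper_width: 42.8
grasp_force: 2.8
```

Request:
carry_out --pt "0 0 0 0 0 0.3 0" --pt "0 0 0 0 0 0.6 0" --pt "0 0 0 0 0 0.6 0"

```text
clock: 4.42
position: [523.9, -101.5, 61.9]
ee_rot: [0.778, -0.629, 0.001, -0.0]
contact_force: [-1.3, 0.7, 8.0]
gripper_width: 42.8
grasp_force: 4.2
```

Request:
carry_out --pt "0 0 0 0 0 0.4 0" --pt "0 0 0 0 0 0.4 0" --pt "0 0 0 0 0 0.4 0"

```text
clock: 4.8
position: [524.1, -101.5, 61.9]
ee_rot: [0.778, -0.629, 0.001, -0.0]
contact_force: [-1.0, -0.2, 10.6]
gripper_width: 42.4
grasp_force: 5.2
```

Request:
carry_out --pt "0 0 0 0 0 0.4 0" --pt "0 0 0 -2 0 0.4 0" --pt "0 0 0 -5 0 0.4 0" --pt "0 0 0 -9 0 0.4 0" --pt "0 0 0 -13 0 0.4 0"

```text
clock: 5.42
position: [522.2, -89.1, 61.9]
ee_rot: [0.778, -0.628, 0.002, -0.001]
contact_force: [0.3, -1.8, 11.1]
gripper_width: 42.6
grasp_force: 5.4
```

Request:
carry_out --pt "0 0 0 -4 0 0.2 0" --pt "0 0 0 -8 0 0.2 0" --pt "0 0 0 -12 0 0.2 0"

```text
clock: 5.8
position: [520.0, -77.3, 61.9]
ee_rot: [0.778, -0.628, 0.002, -0.001]
contact_force: [-0.0, -2.1, 11.7]
gripper_width: 42.8
grasp_force: 5.8
```

```bash
python3 -c "
from h import *
delta([500,-45,62],.215)
d=get_image('side'); e=get_image('top')
cv2.imwrite('pics/s2.png',np.hstack([cv2.resize(d['color'][190:310,260:400],(400,343)),cv2.resize(e['color'][165:302,265:425],(400,343))]))"
```

```text
turn [-0.0039 -0.002  -0.0028] shift [-35.77  12.71  -0.21] clock 5.8 pos [519.95 -77.29  61.91] F [-0.  -2.1 11.7] w 42.8
```

View pics/s2.png

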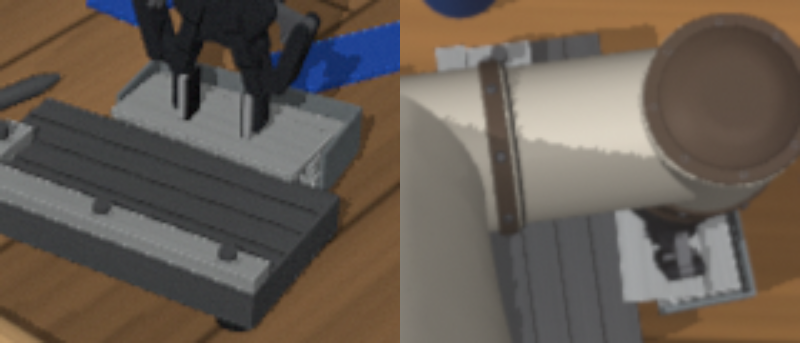

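Request:
carry_out --pt "0 0 0 -4 0 0.1 0" --pt "0 0 0 -8 0 0.1 0" --pt "0 0 0 -12 0 0.1 0"

```text
clock: 6.28
position: [517.9, -65.3, 61.8]
ee_rot: [0.778, -0.628, 0.002, -0.001]
contact_force: [0.2, -1.4, 9.2]
gripper_width: 42.6
grasp_force: 5.1
```

Request:
carry_out --pt "0 0 0 -3 0 0.0 0" --pt "0 0 0 -6 0 0.1 0"

```text
clock: 6.52
position: [516.5, -59.2, 61.4]
ee_rot: [0.778, -0.628, 0.002, -0.001]
contact_force: [0.5, -1.2, 8.6]
gripper_width: 43.2
grasp_force: 4.5
```

Request:
carry_out --pt "0 0 0 0 0 0.6 0" --pt "0 0 0 -3 0 0.9 0" --pt "0 0 0 -6 0 1.1 0"

```text
clock: 6.9
position: [515.8, -53.4, 60.9]
ee_rot: [0.778, -0.628, 0.003, -0.002]
contact_force: [1.1, 0.1, 12.6]
gripper_width: 42.5
grasp_force: 6.2
```

Request:
carry_out --pt "0 0 0 -3 0 0.3 0" --pt "0 0 0 -6 0 0.5 0"

```text
clock: 7.15
position: [514.8, -47.5, 60.6]
ee_rot: [0.778, -0.628, 0.003, -0.002]
contact_force: [0.1, -1.5, 12.8]
gripper_width: 42.6
grasp_force: 6.7
```

Request:
carry_out --pt "0 0 0 -3 0 0.2 0" --pt "0 0 0 -6 0 0.3 0"

```text
clock: 7.4
position: [513.6, -41.6, 60.3]
ee_rot: [0.778, -0.628, 0.003, -0.002]
contact_force: [-0.7, -2.2, 13.2]
gripper_width: 42.7
grasp_force: 6.7
```

Request:
carry_out --pt "0 0 0 -3 0 0.2 0" --pt "0 0 0 -6 0 0.3 0"

```text
clock: 7.65
position: [512.5, -35.7, 60.1]
ee_rot: [0.778, -0.628, 0.003, -0.002]
contact_force: [0.3, -2.4, 13.9]
gripper_width: 42.9
grasp_force: 6.9
```

Request:
carry_out --pt "0 0 0 -3 0 0.1 0" --pt "0 0 0 -6 0 0.2 0"

```text
clock: 7.9
position: [511.3, -29.7, 59.9]
ee_rot: [0.778, -0.628, 0.003, -0.002]
contact_force: [0.0, -1.3, 13.8]
gripper_width: 42.9
grasp_force: 6.7
```

```bash
python3 -c "
from h import *
delta([500,-45,62],.215)
d=get_image('side'); e=get_image('wrist')
cv2.imwrite('pics/s3.png',np.hstack([cv2.resize(d['color'][190:310,240:400],(400,300)),cv2.resize(e['color'],(400,300))]))"
```

```text
turn [-0.0073 -0.0016 -0.0023] shift [12.55 14.27 -2.19] clock 7.9 pos [511.32 -29.72  59.89] F [ 0.  -1.3 13.8] w 42.9
```

View pics/s3.png

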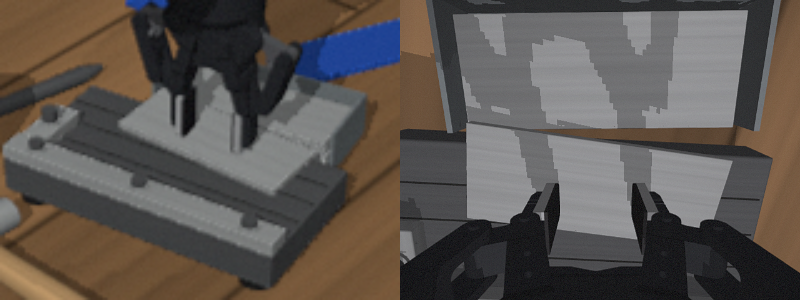

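```bash
cat >> h.py <<'E'
yp=0.1535; PX=np.array([np.cos(yp),np.sin(yp)]);PY=np.array([-PX[1],PX[0]])
def edge(d,pl,pr,z):
    b=ray(d,[pl,pr],z)[:,:2]; v=b[0]-b[1]; L=np.linalg.norm(v); yaw=np.arctan2(v[1],v[0]); u=v/L
    c=b.mean(0)+30*np.array([-u[1],u[0]]); print("L",L.round(1),"yaw",yaw.round(4),"c",c.round(1),"cX,cY",(c@PX).round(1),(c@PY).round(1),"corners XY",(b@np.c_[PX,PY]).round(1).tolist())
E
python3 -c "
from h import *
d=get_image('wrist'); edge(d,(107,195),(531,256),47)
e=ray(d,[(88,208),(555,204)],43.5)  # pile front edge
print((e[:,:2]@np.c_[PX,PY]).round(1)); v=e[0]-e[1]; print(np.arctan2(v[1],v[0]))
s=read_state(); print(s['position'][:2]@np.c_[PX,PY])
"
```

```text
L 150.7 yaw 0.0675 c [512.5 -32. ] cX,cY 501.6 -109.9 corners XY [[574.0, -146.3], [423.9, -133.4]]
[[ 582.9 -140.5]
 [ 417.4 -152. ]]
0.22238250104660653
[ 500.76411526 -107.24161991]
```

Request:
carry_out --pt "0 0 -0.01 -2 0 0.0 0" --pt "0 0 -0.03 -5 -0.3 0.0 0" --pt "0 0 -0.05 -8 -0.5 0.1 0"

```text
clock: 8.43
position: [508.1, -22.0, 58.2]
ee_rot: [0.794, -0.609, 0.001, -0.001]
contact_force: [-0.2, -2.1, 8.0]
gripper_width: 42.7
grasp_force: 4.4
```

Request:
carry_out --pt "0 0 -0.015 -3 -0.2 0.1 0" --pt "0 0 -0.035 -6 -0.3 0.2 0"

```text
clock: 8.68
position: [507.0, -16.2, 58.2]
ee_rot: [0.804, -0.594, 0.001, -0.001]
contact_force: [-0.7, -1.4, 8.7]
gripper_width: 42.3
grasp_force: 4.9
```

Request:
carry_out --pt "0 0 0 0 0 0.7 0" --pt "0 0 0 -3 -4 0.7 0" --pt "0 0 0 -6 -8 0.7 0"

```text
clock: 9.05
position: [512.8, -8.2, 58.2]
ee_rot: [0.804, -0.595, 0.001, -0.0]
contact_force: [-2.1, -2.0, 13.8]
gripper_width: 42.9
grasp_force: 7.2
```

```bash
python3 -c "
from h import *
delta([500,-45,62],.215)
d=get_image('wrist'); cv2.imwrite('pics/w2.png',d['color'])
s=read_state(); print(s['position'][:2]@np.c_[PX,PY])"
```

```text
turn [-0.0023 -0.0013  0.082 ] shift [31.43 22.95 -3.85] clock 9.05 pos [512.76  -8.23  58.16] F [-2.1 -2.  13.8] w 42.9
[506.07779425 -86.14357616]
```

View pics/w2.png

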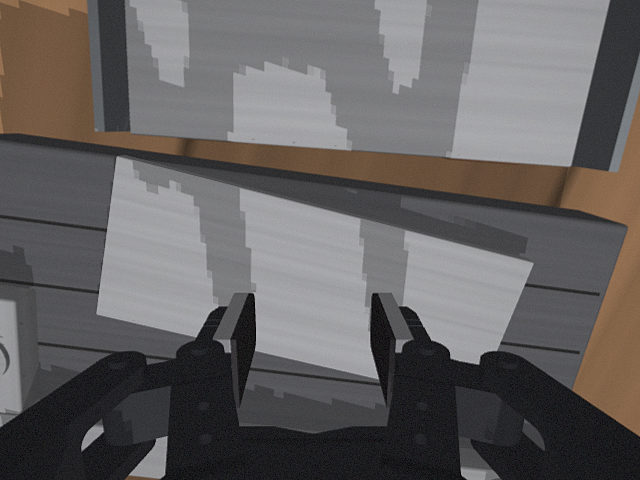

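```bash
python3 -c "
from h import *
d=get_image('wrist'); edge(d,(117,156),(532,262),46)
e=ray(d,[(0,135),(627,225)],40); print((e[:,:2]@np.c_[PX,PY]).round(1)); v=e[0]-e[1]; print('plate yaw',np.arctan2(v[1],v[0]))
e=ray(d,[(35,290),(35,412)],52); print('stop',(e[:,:2]@np.c_[PX,PY]).round(1))
"
```

```text
L 148.7 yaw 0.0441 c [516.7 -16.1] cX,cY 508.2 -94.9 corners XY [[578.8, -132.8], [431.1, -116.6]]
[[ 621.7 -133.4]
 [ 397.4 -133.8]]
plate yaw 0.155105928100442
stop [[603.7 -83.1]
 [605.5 -32.2]]
```

Request:
carry_out --pt "0 0 -0.03 0 0 0 0" --pt "0 0 -0.06 -1 0 0 0" --pt "0 0 -0.09 -3 -0.4 0 0" --pt "0 0 -0.12 -6 -0.9 0 0"

```text
clock: 9.65
position: [512.5, -2.2, 58.2]
ee_rot: [0.839, -0.545, 0.002, -0.001]
contact_force: [-0.3, -1.9, 12.5]
gripper_width: 42.8
grasp_force: 6.5
```

```bash
cat >> h.py <<'E'
def findblank(d,show=None,n=3):
    # lines of bright-to-dark outline: list candidate long segments, in plate XY at z=46
    g=cv2.cvtColor(d["color"],cv2.COLOR_BGR2GRAY); g=cv2.medianBlur(g,5)
    ls=cv2.createLineSegmentDetector().detect(g)[0][:,0]
    for l in ls:
        a=ray(d,[l[:2],l[2:]],46)[:,:2]; q=a@np.c_[PX,PY]; v=q[1]-q[0]; L=np.hypot(*v)
        if L>25: print(l.round(0).astype(int).tolist(),"XY",q.round(1).tolist(),"L",L.round(0),"ang",np.arctan(v[1]/v[0]).round(3))
E
python3 -c "
from h import *
d=get_image('wrist'); s=read_state(); print(s['position'][:2]@np.c_[PX,PY]); findblank(d)"
```

```text
[506.15000069 -80.20518055]
[165, 473, 170, 388] XY [[546.6, 6.8], [551.5, -34.3]] L 41.0 ang -1.452
[2, 426, 102, 357] XY [[614.3, 1.0], [579.1, -40.8]] L 55.0 ang 0.871
[592, 182, 639, 55] XY [[427.3, -151.6], [430.2, -192.0]] L 40.0 ang -1.499
[138, 121, 95, 275] XY [[579.1, -131.1], [586.0, -73.8]] L 58.0 ang 1.451
[167, 0, 158, 92] XY [[576.1, -168.4], [574.2, -141.7]] L 27.0 ang -1.499
[473, 159, 591, 182] XY [[468.9, -148.3], [427.6, -151.3]] L 41.0 ang 0.072
[498, 349, 538, 281] XY [[434.2, -84.2], [430.6, -113.6]] L 30.0 ang 1.449
[455, 389, 460, 473] XY [[443.8, -63.2], [427.6, -25.9]] L 41.0 ang -1.16
[517, 354, 638, 435] XY [[426.3, -84.2], [365.1, -62.6]] L 65.0 ang -0.339
[537, 278, 221, 150] XY [[431.6, -114.6], [551.1, -129.1]] L 120.0 ang -0.12
[262, 115, 372, 137] XY [[540.2, -143.4], [503.6, -146.1]] L 37.0 ang 0.073
[97, 277, 205, 316] XY [[585.1, -73.0], [544.5, -68.1]] L 41.0 ang -0.119
[372, 136, 472, 157] XY [[503.8, -146.4], [469.4, -148.7]] L 34.0 ang 0.067
[568, 222, 636, 245] XY [[429.1, -136.6], [402.7, -135.1]] L 26.0 ang -0.055
[1, 75, 92, 96] XY [[623.
[... 757 characters left out ...]
[400.7, -76.3]] L 57.0 ang -1.562
[191, 337, 34, 301] XY [[547.9, -58.2], [606.4, -57.6]] L 58.0 ang 0.011
[0, 158, 113, 187] XY [[622.0, -107.0], [584.0, -107.4]] L 38.0 ang 0.01
[98, 254, 1, 231] XY [[585.9, -82.0], [620.2, -81.4]] L 34.0 ang 0.017
[116, 191, 1, 162] XY [[583.0, -106.0], [621.8, -105.7]] L 39.0 ang 0.008
[626, 245, 404, 186] XY [[406.0, -134.3], [488.3, -133.6]] L 82.0 ang 0.007
[388, 182, 308, 160] XY [[493.9, -133.6], [522.1, -133.3]] L 28.0 ang 0.01
[138, 116, 1, 80] XY [[579.5, -132.7], [623.6, -132.2]] L 44.0 ang 0.012
[307, 159, 180, 126] XY [[522.4, -133.5], [565.7, -133.1]] L 43.0 ang 0.01
[426, 205, 528, 251] XY [[478.9, -129.3], [438.3, -123.0]] L 41.0 ang -0.153
```

Request:
carry_out --pt "0 0 0 0 0 -5 0" --pt "0 0 0.09 6 -4 -5 0" --pt "0 0 0.18 12 -8 -5 0" --pt "0 0 0.263 18.2 -11.4 -5 0" --pt "0 0 0.263 18.2 -11.4 -2 0"

```text
clock: 10.32
position: [528.7, -14.3, 58.1]
ee_rot: [0.759, -0.651, 0.0, -0.0]
contact_force: [-1.6, 0.3, 19.6]
gripper_width: 42.5
grasp_force: 9.2
```

```bash
python3 -c "
from h import *
delta([530.4,-14.1,58.2],.16)
d=get_image('wrist'); s=read_state(); print(s['position'][:2]@np.c_[PX,PY]); findblank(d)" | grep -v "ang 0.0[01]\|ang 0.06\|ang 0.07"
```

```text
turn [-0.0002 -0.0002 -0.0068] shift [ 0.09 -1.75 -0.07] clock 10.32 pos [528.66 -14.28  58.13] F [-1.6  0.3 19.6] w 42.5
[520.26620124 -94.88647477]
[386, 406, 371, 349] XY [[490.9, -54.4], [497.7, -79.6]] L 26.0 ang -1.308
[455, 388, 460, 476] XY [[464.2, -62.4], [458.0, -20.2]] L 43.0 ang -1.423
[523, 358, 576, 393] XY [[439.3, -75.8], [416.2, -60.0]] L 28.0 ang -0.599
[121, 0, 153, 184] XY [[578.1, -198.1], [574.2, -142.1]] L 56.0 ang -1.5
[590, 153, 606, 0] XY [[427.3, -152.5], [430.5, -197.9]] L 46.0 ang -1.5
[165, 471, 170, 388] XY [[581.6, -22.8], [575.6, -62.4]] L 40.0 ang 1.422
[142, 216, 140, 348] XY [[579.1, -131.3], [585.5, -79.9]] L 52.0 ang 1.448
[533, 360, 561, 265] XY [[435.5, -74.5], [430.7, -113.0]] L 39.0 ang 1.448
[308, 232, 200, 219] XY [[521.3, -125.3], [558.8, -130.2]] L 38.0 ang -0.129
[577, 394, 639, 436] XY [[416.1, -59.8], [387.5, -40.0]] L 35.0 ang -0.604
[251, 375, 331, 384] XY [[543.9, -68.1], [512.7, -64.3]] L 31.0 ang -0.122
[558, 262, 400, 243] XY [[431.9, -114.4], [488.8, -121.4]] L 57.0 ang -0.122
[130, 188, 95, 1] XY [[582.1, -140.9], [585.9, -198.1]] L 57.0 ang -1.504
[23, 348, 1, 244] XY [[629.9, -79.9], [630.3, -121.0]] L 41.0 ang -1.561
[423, 9, 425, 99] XY [[486.0, -195.6], [483.5, -169.5]] L 26.0 ang -1.475
[137, 341, 29, 343] XY [[586.3, -83.0], [627.2, -82.2]] L 41.0 ang 0.02
[638, 292, 612, 414] XY [[400.8, -102.8], [400.4, -50.3]] L 53.0 ang -1.562
[454, 222, 547, 237] XY [[470.4, -128.8], [437.3, -123.7]] L 34.0 ang -0.154
```

Request:
carry_out --pt "0 0 0 0 0 -0.6 0" --pt "0 0 0 0 0 -0.6 0"

```text
clock: 10.62
position: [527.7, -14.1, 58.4]
ee_rot: [0.759, -0.651, -0.0, 0.0]
contact_force: [-0.3, 0.7, 0.8]
gripper_width: 42.8
grasp_force: 0.0
```

Request:
carry_out --pt "0 0 0 -2 0 0 0" --pt "0 0 0 -5 0 0 0" --pt "0 0 0 -8 0 0 0"

```text
clock: 11.0
position: [527.1, -5.9, 58.8]
ee_rot: [0.759, -0.651, -0.0, -0.0]
contact_force: [0.2, -0.9, 0.5]
gripper_width: 42.5
grasp_force: 0.0
```

```bash
python3 -c "
from h import *
d=get_image('wrist'); s=read_state(); print(s['position'][:2]@np.c_[PX,PY]); findblank(d)" | grep  "ang -0.[01]\|ang 1.4"
```

```text
[165, 473, 170, 388] XY [[581.7, -12.4], [575.6, -53.5]] L 42.0 ang 1.423
[138, 192, 137, 341] XY [[579.3, -131.1], [586.2, -74.3]] L 57.0 ang 1.45
[529, 358, 562, 242] XY [[436.5, -66.7], [430.8, -113.1]] L 47.0 ang 1.45
[362, 215, 182, 193] XY [[502.3, -122.9], [564.4, -130.5]] L 63.0 ang -0.122
[256, 356, 322, 363] XY [[541.5, -67.5], [516.0, -64.5]] L 26.0 ang -0.12
[561, 239, 363, 215] XY [[431.7, -114.3], [501.9, -122.9]] L 71.0 ang -0.123
[454, 200, 548, 214] XY [[470.5, -128.3], [437.4, -123.2]] L 34.0 ang -0.153
```

Request:
carry_out --pt "0 0 0 4 0 0 0" --pt "0 0 0 8 0 0.8 0" --pt "0 0 0 8 0 1.4 0" --pt "0 0 0 8 0 1.4 0" --pt "0 0 0 8 0 1.4 0"

```text
clock: 11.68
position: [528.8, -14.6, 58.2]
ee_rot: [0.759, -0.651, 0.001, -0.0]
contact_force: [-0.7, -1.4, 5.8]
gripper_width: 42.6
grasp_force: 2.5
```

Request:
carry_out --pt "0 0 0 0 0 0.6 0" --pt "0 0 0 0 0 0.6 0" --pt "0 0 0 0 0 0.6 0"

```text
clock: 12.05
position: [529.1, -14.6, 58.2]
ee_rot: [0.759, -0.651, 0.001, -0.0]
contact_force: [-1.6, -1.1, 8.7]
gripper_width: 42.4
grasp_force: 4.2
```

+1.1 mm gives about 14 N; then drag.

Request:
carry_out --pt "0 0 0 0 0 0.6 0" --pt "0 0 0 0 0 1.1 0" --pt "0 0 0 0 0 1.1 0"

```text
clock: 12.42
position: [529.7, -14.5, 58.2]
ee_rot: [0.759, -0.651, 0.001, -0.001]
contact_force: [-2.3, -0.8, 14.0]
gripper_width: 42.2
grasp_force: 7.0
```

Request:
carry_out --pt "0 0 0 -2 0 0.1 0" --pt "0 0 0 -5 0 0.1 0" --pt "0 0 0 -9 0 0.1 0" --pt "0 0 0 -12 0 0.1 0"

```text
clock: 12.92
position: [529.0, -2.5, 58.2]
ee_rot: [0.759, -0.651, 0.002, -0.002]
contact_force: [-0.9, -2.0, 12.1]
gripper_width: 42.5
grasp_force: 6.2
```

```bash
python3 -c "
from h import *
d=get_image('wrist'); s=read_state(); print(s['position'][:2]@np.c_[PX,PY]); findblank(d)" | grep  "ang -0.[01]\|ang 1.[45]\|\[50\|\[51"
```

```text
[385, 404, 370, 347] XY [[493.3, -43.6], [500.1, -68.7]] L 26.0 ang -1.308
[501, 479, 466, 439] XY [[443.2, -7.3], [459.8, -27.3]] L 26.0 ang -0.878
[165, 473, 170, 388] XY [[584.0, -9.5], [578.0, -50.5]] L 41.0 ang 1.424
[144, 204, 137, 348] XY [[580.5, -123.6], [589.0, -68.0]] L 56.0 ang 1.419
[531, 360, 562, 268] XY [[438.4, -63.4], [432.7, -100.7]] L 38.0 ang 1.42
[252, 370, 377, 387] XY [[545.6, -58.8], [496.9, -51.3]] L 49.0 ang -0.152
[336, 231, 198, 210] XY [[513.9, -114.2], [561.9, -121.8]] L 49.0 ang -0.156
[477, 252, 398, 240] XY [[463.7, -106.6], [492.0, -110.9]] L 29.0 ang -0.151
[51, 169, 206, 168] XY [[610.7, -135.7], [558.2, -136.1]] L 53.0 ang 0.007
[392, 215, 552, 240] XY [[494.6, -120.0], [437.9, -111.2]] L 57.0 ang -0.154
[232, 190, 331, 205] XY [[549.7, -128.6], [515.8, -123.3]] L 34.0 ang -0.155
```

Request:
carry_out --pt "0 0 0 -3 0 0.1 0" --pt "0 0 0 -6 0 0.3 0" --pt "0 0 0 -9 0 0.3 0" --pt "0 0 0 -12 0 0.3 0" --pt "0 0 0 -15 0 0.3 0"

```text
clock: 13.6
position: [527.0, 12.2, 58.2]
ee_rot: [0.76, -0.65, 0.002, -0.002]
contact_force: [0.7, -3.4, 13.4]
gripper_width: 43.0
grasp_force: 6.8
```

```bash
python3 -c "
from h import *
d=get_image('wrist'); s=read_state(); print(s['position'][:2]@np.c_[PX,PY]); findblank(d)" | grep  "ang -0.[01]\|ang 1.[45]\|\[50\|\[51"
```

```text
[254, 279, 255, 349] XY [[543.7, -81.2], [544.2, -52.8]] L 28.0 ang 1.554
[140, 203, 138, 349] XY [[581.9, -109.1], [589.0, -52.6]] L 57.0 ang 1.446
[252, 369, 377, 383] XY [[545.9, -44.5], [497.2, -38.4]] L 49.0 ang -0.124
[531, 360, 562, 258] XY [[438.7, -48.7], [433.6, -89.7]] L 41.0 ang 1.447
[559, 255, 263, 218] XY [[434.7, -90.8], [539.5, -103.9]] L 106.0 ang -0.124
[216, 212, 142, 203] XY [[556.1, -106.2], [581.5, -109.0]] L 26.0 ang -0.112
[427, 214, 551, 233] XY [[482.8, -105.6], [439.0, -98.9]] L 44.0 ang -0.153
[232, 192, 308, 204] XY [[550.1, -113.1], [523.9, -109.0]] L 27.0 ang -0.155
```

Request:
carry_out --pt "0 0 0 0 0 -12 0" --pt "0 0 0 20 3 -12 0" --pt "0 0 0 45 6 -12 0" --pt "0 0 0 56 8 -12 0" --pt "0 0 0 56 8 -12 0"

```text
clock: 14.28
position: [524.6, -44.6, 67.2]
ee_rot: [0.758, -0.652, -0.0, 0.0]
contact_force: [0.0, 0.5, -0.2]
gripper_width: 42.8
grasp_force: 0.0
```

Request:
carry_out --pt "0 0 0 0 0 6 0" --pt "0 0 0 0 0 10 0" --pt "0 0 0 0 0 10 0"

```text
clock: 14.65
position: [524.5, -43.6, 56.7]
ee_rot: [0.759, -0.651, -0.0, 0.001]
contact_force: [-1.1, -0.3, 0.4]
gripper_width: 43.0
grasp_force: 0.0
```

```bash
python3 -c "
from h import *
delta([527,-40,55.2],.158)
d=get_image('wrist'); s=read_state(); print(s['position'][:2]@np.c_[PX,PY]); findblank(d)" | grep  "ang -0.[01]\|ang 1.[45]\|\[50\|\[51\|shift\|ang 0.0"
```

```text
turn [ 0.0013 -0.     -0.0048] shift [-3.21 -3.02  1.52] clock 14.65 pos [524.51 -43.63  56.72] F [-1.1 -0.3  0.4] w 43.0
[207, 260, 284, 256] XY [[548.7, -144.0], [521.2, -145.4]] L 28.0 ang 0.051
[566, 55, 431, 66] XY [[432.4, -210.9], [474.2, -207.8]] L 42.0 ang 0.073
[401, 247, 529, 238] XY [[480.3, -148.7], [435.5, -151.9]] L 45.0 ang 0.071
[375, 376, 253, 364] XY [[487.4, -97.2], [533.9, -102.5]] L 47.0 ang -0.115
[544, 49, 124, 79] XY [[439.3, -212.6], [570.5, -203.8]] L 131.0 ang 0.066
[627, 14, 399, 31] XY [[415.7, -222.3], [484.6, -217.7]] L 69.0 ang 0.067
[123, 63, 347, 46] XY [[570.3, -208.7], [500.5, -213.4]] L 70.0 ang 0.066
[444, 344, 599, 343] XY [[461.8, -110.5], [403.6, -111.0]] L 58.0 ang 0.008
[447, 39, 589, 28] XY [[469.8, -215.4], [426.4, -218.3]] L 44.0 ang 0.066
[7, 348, 78, 347] XY [[626.3, -109.2], [599.4, -109.5]] L 27.0 ang 0.012
[344, 258, 544, 256] XY [[500.0, -144.7], [429.3, -145.2]] L 71.0 ang 0.008
[599, 347, 452, 348] XY [[403.3, -109.5], [458.8, -109.1]] L 56.0 ang 0.007
[426, 49, 552, 40] XY [[476.2, -212.5], [437.4, -215.1]] L 39.0 ang 0.068
[341, 35, 198, 46] XY [[502.6, -216.5], [546.5, -213.5]] L 44.0 ang 0.067
[112, 351, 7, 351] XY [[587.0, -107.9], [626.5, -107.8]] L 40.0 ang 0.002
[328, 349, 257, 350] XY [[505.4, -108.5], [532.3, -108.4]] L 27.0 ang 0.005
[616, 280, 1, 285] XY [[402.4, -136.4], [623.5, -134.5]] L 221.0 ang 0.008
```

Request:
carry_out --pt "0 0 0 -2 0 1.3 0" --pt "0 0 0 -5 0 1.3 0" --pt "0 0 0 -8 0 1.3 0" --pt "0 0 0 -10 0 1.3 0" --pt "0 0 0 -12 0 1.3 0"

```text
clock: 15.32
position: [523.2, -32.0, 56.2]
ee_rot: [0.759, -0.651, 0.0, -0.0]
contact_force: [0.0, -0.7, 0.8]
gripper_width: 42.7
grasp_force: 0.4
```

Request:
carry_out --pt "0 0 0 -1.5 0 0 0" --pt "0 0 0 -3 0 0 0"

```text
clock: 15.58
position: [522.7, -29.1, 56.1]
ee_rot: [0.759, -0.651, 0.0, -0.0]
contact_force: [0.8, 0.1, 1.2]
gripper_width: 42.6
grasp_force: 0.5
```

```bash
python3 -c "
from h import *
d=get_image('wrist'); s=read_state(); print(s['position'][:2]@np.c_[PX,PY]); findblank(d)" | grep  "ang -0.[01]\|ang 1.[45]\|ang -1.[45]\|\[50\|\[51\|shift\|ang 0.0"
```

```text
[563, 193, 580, 5] XY [[427.1, -153.1], [431.1, -209.7]] L 57.0 ang -1.5
[105, 87, 132, 224] XY [[577.1, -187.0], [573.9, -142.5]] L 45.0 ang -1.5
[578, 2, 99, 39] XY [[431.9, -210.6], [577.0, -200.7]] L 145.0 ang 0.068
[232, 219, 563, 196] XY [[539.4, -144.2], [427.1, -152.1]] L 113.0 ang 0.07
[624, 0, 601, 199] XY [[418.2, -211.1], [414.2, -151.0]] L 60.0 ang -1.504
[368, 349, 258, 343] XY [[490.9, -94.5], [532.1, -96.8]] L 41.0 ang -0.057
[107, 231, 62, 13] XY [[582.7, -140.2], [587.2, -208.0]] L 68.0 ang -1.504
[91, 9, 201, 1] XY [[578.4, -209.2], [545.1, -211.2]] L 33.0 ang 0.063
[609, 313, 421, 315] XY [[403.2, -108.9], [472.2, -108.3]] L 69.0 ang 0.008
[367, 315, 258, 316] XY [[491.8, -108.2], [531.7, -107.9]] L 40.0 ang 0.007
[48, 314, 117, 314] XY [[608.6, -108.8], [583.4, -108.8]] L 25.0 ang 0.001
[417, 311, 609, 310] XY [[473.6, -109.7], [403.5, -110.3]] L 70.0 ang 0.008
[116, 313, 196, 313] XY [[583.8, -109.3], [554.5, -109.0]] L 29.0 ang -0.011
[184, 228, 553, 224] XY [[555.9, -141.3], [428.9, -142.3]] L 127.0 ang 0.008
[258, 313, 367, 312] XY [[531.6, -109.3], [491.9, -109.5]] L 40.0 ang 0.006
[203, 317, 1, 319] XY [[551.9, -107.8], [626.3, -107.0]] L 74.0 ang 0.01
[631, 244, 598, 405] XY [[400.7, -135.1], [400.2, -69.6]] L 65.0 ang -1.563
[71, 103, 49, 0] XY [[588.7, -182.1], [590.6, -211.4]] L 29.0 ang -1.504
[610, 198, 635, 1] XY [[411.0, -151.4], [415.0, -211.0]] L 60.0 ang -1.504
[627, 243, 1, 249] XY [[402.2, -135.7], [620.9, -133.8]] L 219.0 ang 0.009
[442, 324, 509, 334] XY [[464.1, -104.6], [438.7, -100.6]] L 26.0 ang -0.155
```

Request:
carry_out --pt "0 0 0 -1 0 0 0" --pt "0 0 0 -2.5 0 0 0" --pt "0 0 0 -4 0 0 0"

```text
clock: 16.0
position: [522.0, -25.2, 56.0]
ee_rot: [0.759, -0.651, 0.0, -0.0]
contact_force: [0.5, -0.5, 0.7]
gripper_width: 42.6
grasp_force: 0.5
```

```bash
python3 -c "
from h import *
d=get_image('wrist'); cv2.imwrite('pics/w3.png',d['color']); s=read_state(); print(s['position'][:2]@np.c_[PX,PY]); findblank(d)" | grep  "ang -0.[01]\|ang 1.[45]\|ang -1.[45]\|\[50\|\[51\|shift\|ang 0.0" | grep -v "\-1[3-9].\.\|-2.."
```

```text
[367, 345, 258, 343] XY [[491.3, -92.3], [532.0, -92.9]] L 41.0 ang -0.016
[519, 346, 448, 346] XY [[434.2, -91.4], [460.9, -91.7]] L 27.0 ang -0.011
[529, 359, 599, 359] XY [[429.7, -85.9], [403.4, -86.2]] L 26.0 ang 0.011
[611, 304, 412, 305] XY [[403.4, -108.7], [475.5, -108.1]] L 72.0 ang 0.009
[1, 305, 226, 303] XY [[625.0, -108.4], [543.1, -109.0]] L 82.0 ang 0.008
[257, 303, 358, 302] XY [[531.8, -109.1], [495.1, -109.4]] L 37.0 ang 0.008
[493, 301, 571, 300] XY [[446.2, -109.7], [418.2, -110.2]] L 28.0 ang 0.015
[367, 306, 258, 307] XY [[491.8, -108.0], [531.4, -107.7]] L 40.0 ang 0.008
[211, 307, 1, 309] XY [[548.7, -107.5], [625.3, -107.0]] L 77.0 ang 0.008
[83, 366, 11, 368] XY [[598.8, -83.2], [626.5, -82.4]] L 28.0 ang 0.028
[419, 301, 492, 301] XY [[472.9, -109.7], [446.6, -109.7]] L 26.0 ang 0.001
```

View pics/w3.png

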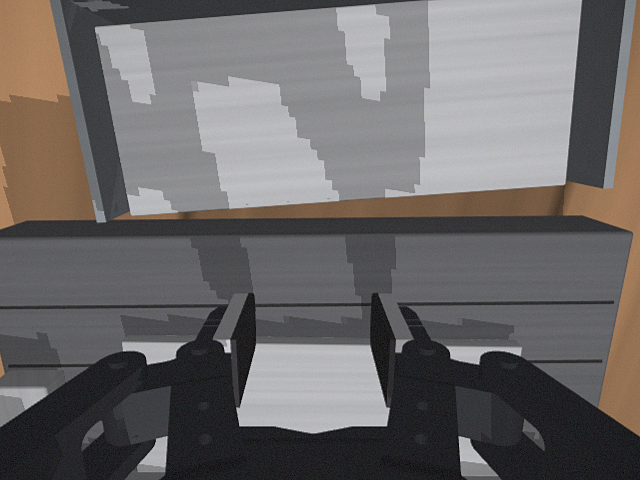

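Request:
carry_out --pt "0 0 0 -0.8 0 0 0" --pt "0 0 0 -1.5 0 0 0" --pt "0 0 0 -1.5 0 0 0"

```text
clock: 16.42
position: [521.7, -23.8, 56.0]
ee_rot: [0.759, -0.651, -0.0, 0.0]
contact_force: [-1.3, -1.6, 0.8]
gripper_width: 43.2
grasp_force: 0.4
```

Request:
carry_out --pt "0 0 0 -0.5 0 0 0" --pt "0 0 0 -1 0 0 0" --pt "0 0 0 -1 0 0 0"

```text
clock: 16.8
position: [521.6, -23.0, 56.1]
ee_rot: [0.759, -0.651, 0.0, 0.0]
contact_force: [-0.0, -2.2, 1.2]
gripper_width: 42.5
grasp_force: 1.4
```

```bash
python3 -c "
from h import *
delta([0,0,0],.16);d=get_image('wrist'); s=read_state(); print(s['position'][:2]@np.c_[PX,PY]); findblank(d)" | grep  "shift\|ang -0.[01]\|ang 1.[45]\|ang -1.[45]\|\[50\|\[51\|shift\|ang 0.0" | grep -v "\-1[3-9].\.\|-2.."
```

```text
[367, 342, 258, 343] XY [[491.3, -91.0], [531.9, -90.7]] L 41.0 ang 0.007
[519, 341, 442, 342] XY [[434.4, -91.4], [463.3, -91.3]] L 29.0 ang 0.005
[9, 359, 101, 358] XY [[626.1, -84.3], [591.6, -84.6]] L 35.0 ang 0.007
[612, 298, 397, 300] XY [[403.2, -108.7], [481.0, -108.1]] L 78.0 ang 0.007
[397, 296, 612, 294] XY [[481.0, -109.5], [403.5, -110.2]] L 78.0 ang 0.009
[367, 300, 258, 301] XY [[491.8, -107.9], [531.2, -107.8]] L 39.0 ang 0.004
[528, 354, 599, 353] XY [[430.4, -86.0], [403.6, -86.2]] L 27.0 ang 0.009
[1, 299, 228, 298] XY [[624.5, -108.4], [542.0, -109.0]] L 82.0 ang 0.007
[256, 297, 353, 297] XY [[532.1, -109.1], [496.8, -109.4]] L 35.0 ang 0.009
[228, 301, 1, 303] XY [[542.1, -107.6], [624.8, -106.9]] L 83.0 ang 0.009
[599, 357, 528, 357] XY [[403.3, -84.5], [430.2, -84.5]] L 27.0 ang -0.001
[92, 361, 8, 363] XY [[595.1, -83.2], [626.9, -82.4]] L 32.0 ang 0.025
[337, 336, 267, 336] XY [[502.5, -93.8], [528.5, -93.8]] L 26.0 ang -0.001
```

Request:
carry_out --pt "0 0 0 5 0 0 0" --pt "0 0 0 5 0 -25 -1" --pt "0 0 0 -5 40 -25 -1" --pt "0 0 0 -25 80 -25 -1" --pt "0 0 0 -40.5 108 -25 -1"

```text
clock: 17.48
position: [406.6, 0.8, 80.8]
ee_rot: [0.759, -0.652, -0.0, 0.0]
contact_force: [-0.4, 0.4, -0.0]
gripper_width: -0.0
grasp_force: 0.0
```

Request:
carry_out --pt "0 0 0 0 0 8 -1" --pt "0 0 0 0 0 18 -1" --pt "0 0 0 0 0 20 -1" --pt "0 0 0 0 0 20 -1"

```text
clock: 17.98
position: [409.1, 0.7, 60.5]
ee_rot: [0.759, -0.651, -0.0, 0.0]
contact_force: [0.4, 0.7, 0.6]
gripper_width: -0.0
grasp_force: 0.0
```

```bash
python3 -c "
from h import *
delta([400,0,57],.16);d=get_image('wrist'); s=read_state(); print(s['position'][:2]@np.c_[PX,PY]); findblank(d)" | grep -v "\-1[3-9].\.\|-2.."
```

```text
turn [ 0.0009 -0.0003 -0.0082] shift [-0.7   9.13  3.5 ] clock 17.98 pos [409.14   0.69  60.49] F [0.4 0.7 0.6] w -0.0
[404.45696    -61.83371681]
[71, 410, 203, 346] XY [[501.6, -17.8], [446.4, -46.5]] L 62.0 ang 0.479
[14, 438, 71, 410] XY [[527.4, -4.4], [501.9, -17.7]] L 29.0 ang 0.479
[426, 348, 639, 451] XY [[360.0, -45.5], [267.7, 3.1]] L 104.0 ang -0.485
[238, 356, 230, 236] XY [[433.0, -42.2], [433.4, -90.5]] L 48.0 ang -1.562
[228, 233, 1, 235] XY [[434.1, -91.6], [515.4, -91.0]] L 81.0 ang 0.008
[1, 381, 132, 380] XY [[527.6, -31.3], [475.5, -31.7]] L 52.0 ang 0.009
[326, 189, 1, 192] XY [[399.4, -107.2], [512.3, -106.3]] L 113.0 ang 0.007
[1, 188, 234, 186] XY [[512.0, -107.6], [431.0, -108.2]] L 81.0 ang 0.008
[234, 253, 326, 251] XY [[432.2, -84.2], [399.2, -84.5]] L 33.0 ang 0.011
[237, 186, 327, 185] XY [[430.1, -108.2], [398.9, -108.5]] L 31.0 ang 0.01
[326, 255, 236, 256] XY [[399.2, -83.0], [431.9, -82.9]] L 33.0 ang 0.005
[640, 293, 589, 424] XY [[282.2, -68.0], [291.0, -10.4]] L 58.0 ang 1.419
[580, 419, 630, 288] XY [[294.9, -12.8], [286.1, -69.9]] L 58.0 ang 1.418
```

Request:
carry_out --pt "0 0 0 0 0 2 -1" --pt "0 0 0 0 0 3.6 -1" --pt "0 0 0 0 -4 3.6 -1" --pt "0 0 0 0 -8 3.6 -1" --pt "0 0 0 0 -12 3.6 -1"

```text
clock: 18.65
position: [421.0, 2.8, 57.5]
ee_rot: [0.759, -0.651, 0.0, -0.0]
contact_force: [-0.5, 0.2, 0.6]
gripper_width: 0.2
grasp_force: 0.0
```

Request:
carry_out --pt "0 0 0 0 -4 0 -1" --pt "0 0 0 0 -8 0 -1" --pt "0 0 0 0 -12 0 -1" --pt "0 0 0 0 -15 0 -1" --pt "0 0 0 0 -18 0 -1"

```text
clock: 19.27
position: [438.3, 5.4, 57.3]
ee_rot: [0.759, -0.651, -0.0, 0.0]
contact_force: [-0.1, -0.1, 0.1]
gripper_width: -0.2
grasp_force: 0.3
```

```bash
python3 -c "
from h import *
delta([400,0,57],.16);d=get_image('wrist'); s=read_state(); print(s['position'][:2]@np.c_[PX,PY]); findblank(d)" | grep -v "\-1[3-9].\.\|-2..\|-10"
```

```text
turn [ 0.0005 -0.0001 -0.0076] shift [-0.52 38.68  0.35] clock 19.27 pos [438.31   5.35  57.33] F [-0.1 -0.1  0.1] w -0.2
[434.582744   -61.61717345]
[426, 348, 639, 451] XY [[390.5, -47.1], [300.3, 0.3]] L 102.0 ang -0.484
[1, 383, 123, 383] XY [[554.6, -32.0], [507.1, -31.9]] L 48.0 ang -0.002
[291, 234, 1, 235] XY [[441.2, -91.7], [542.6, -91.4]] L 101.0 ang 0.003
[294, 301, 293, 234] XY [[440.4, -66.5], [440.2, -91.5]] L 25.0 ang 1.566
[298, 254, 406, 253] XY [[438.6, -84.2], [400.6, -84.5]] L 38.0 ang 0.007
```

Request:
carry_out --pt "0 0 0 0 -4 0.3 -1" --pt "0 0 0 0 -8 0.3 -1" --pt "0 0 0 0 -12 0.3 -1" --pt "0 0 0 0 -15 0.3 -1" --pt "0 0 0 0 -17 0.3 -1"

```text
clock: 19.95
position: [455.4, 8.1, 57.1]
ee_rot: [0.759, -0.651, -0.0, -0.0]
contact_force: [-1.4, -0.3, 0.3]
gripper_width: -0.1
grasp_force: 0.3
```

Request:
carry_out --pt "0 0 0 0 -1 0 -1" --pt "0 0 0 0 -2 0 -1"

```text
clock: 20.2
position: [457.1, 8.3, 57.1]
ee_rot: [0.759, -0.651, -0.0, 0.0]
contact_force: [-0.3, 0.3, -0.1]
gripper_width: 0.3
grasp_force: 0.3
```

Request:
carry_out --pt "0 0 0 0 -0.7 0 -1" --pt "0 0 0 0 -1.4 0 -1"

```text
clock: 20.45
position: [457.9, 8.3, 57.0]
ee_rot: [0.759, -0.651, -0.0, 0.001]
contact_force: [-1.9, 0.3, 0.9]
gripper_width: -0.1
grasp_force: 1.0
```

```bash
python3 -c "
from h import *
delta([400,0,57],.16);d=get_image('wrist'); s=read_state(); print(s['position'][:2]@np.c_[PX,PY]); findblank(d)" | grep -v "\-1[3-9].\.\|-2..\|-10"
```

```text
turn [ 0.0015 -0.0002 -0.0077] shift [-0.55 58.49  0.07] clock 20.45 pos [457.89   8.33  56.99] F [-1.9  0.3  0.9] w -0.1
[453.78702821 -61.80050996]
[1, 444, 199, 348] XY [[579.6, -4.3], [496.3, -47.6]] L 94.0 ang 0.479
[426, 348, 639, 451] XY [[410.5, -47.4], [320.3, -0.0]] L 102.0 ang -0.484
[1, 384, 124, 383] XY [[574.1, -32.2], [526.2, -32.3]] L 48.0 ang 0.002
[291, 235, 1, 235] XY [[461.0, -91.7], [562.1, -91.6]] L 101.0 ang 0.0
[454, 319, 358, 321] XY [[400.9, -59.1], [436.5, -58.7]] L 36.0 ang 0.012
[297, 255, 461, 254] XY [[458.9, -84.0], [401.0, -84.5]] L 58.0 ang 0.008
[461, 258, 298, 259] XY [[400.9, -83.1], [458.5, -82.7]] L 58.0 ang 0.008
[358, 317, 454, 316] XY [[436.6, -60.3], [401.1, -60.5]] L 36.0 ang 0.007
```

Request:
carry_out --pt "0 0 0 0 -0.4 0 -1" --pt "0 0 0 0 -0.8 0 -1" --pt "0 0 0 0 -0.8 0 -1"

```text
clock: 20.88
position: [458.1, 8.2, 56.8]
ee_rot: [0.759, -0.651, -0.001, 0.001]
contact_force: [-5.5, -1.3, 1.5]
gripper_width: 0.2
grasp_force: 2.3
```

Request:
carry_out --pt "0 0 0 0 3 0 -1" --pt "0 0 0 0 3 -25 -1" --pt "0 0 0 15 -25 -25 0" --pt "0 0 0 35 -60 -25 0" --pt "0 0 0 50 -88 -25 0"

```text
clock: 21.5
position: [557.3, -27.4, 83.0]
ee_rot: [0.759, -0.651, 0.002, -0.002]
contact_force: [0.1, -0.2, 0.9]
gripper_width: 42.6
grasp_force: 0.0
```

Request:
carry_out --pt "0 0 0 0 0 10 0" --pt "0 0 0 0 0 20 0" --pt "0 0 0 0 0 26 0" --pt "0 0 0 0 0 26 0"

```text
clock: 22.0
position: [553.2, -27.2, 55.6]
ee_rot: [0.759, -0.651, -0.0, 0.0]
contact_force: [0.2, 0.2, 0.5]
gripper_width: 42.9
grasp_force: 0.0
```

```bash
python3 -c "
from h import *
delta([400,0,55.5],.16);d=get_image('wrist'); s=read_state(); print(s['position'][:2]@np.c_[PX,PY]); findblank(d)" | grep -v "\-1[3-9].\.\|-2..\|-10"
```

```text
[ 542.89689879 -111.49886138]
[501, 479, 467, 439] XY [[464.5, -37.3], [480.5, -57.1]] L 25.0 ang -0.89
[372, 363, 254, 363] XY [[519.7, -91.6], [564.1, -91.6]] L 44.0 ang 0.0
[558, 381, 626, 427] XY [[447.9, -83.4], [417.8, -62.6]] L 37.0 ang -0.604
[638, 378, 559, 379] XY [[417.7, -84.7], [447.8, -84.6]] L 30.0 ang 0.003
[567, 375, 638, 374] XY [[445.2, -86.1], [418.0, -86.5]] L 27.0 ang 0.012
```

Push +Y: to about -103 and a little more.

Request:
carry_out --pt "0 0 0 -3 0 0 0" --pt "0 0 0 -6 0 0 0" --pt "0 0 0 -8 0 0 0" --pt "0 0 0 -9 0 0 0" --pt "0 0 0 -9 0 0 0"

```text
clock: 22.68
position: [552.6, -18.5, 56.3]
ee_rot: [0.759, -0.651, 0.0, -0.0]
contact_force: [0.4, 0.4, -0.2]
gripper_width: 42.9
grasp_force: 0.3
```

Request:
carry_out --pt "0 0 0 -0.6 0 0 0" --pt "0 0 0 -1.2 0 0 0" --pt "0 0 0 -1.2 0 0 0"

```text
clock: 23.05
position: [552.5, -17.7, 56.3]
ee_rot: [0.759, -0.651, 0.0, 0.0]
contact_force: [-0.1, -2.3, 1.5]
gripper_width: 42.5
grasp_force: 1.7
```

Request:
carry_out --pt "0 0 0 -0.6 0 0 0" --pt "0 0 0 -0.9 0 0 0" --pt "0 0 0 -0.9 0 0 0"

```text
clock: 23.42
position: [552.4, -17.2, 56.5]
ee_rot: [0.759, -0.651, 0.0, 0.0]
contact_force: [1.3, -6.1, 3.6]
gripper_width: 42.8
grasp_force: 3.1
```

```bash
python3 -c "
from h import *
d=get_image('wrist'); s=read_state(); print(s['position'][:2]@np.c_[PX,PY]); findblank(d)" | grep -v "\-1[3-9].\.\|-2.."
```

```text
[ 543.31363655 -101.44588389]
[258, 332, 243, 395] XY [[563.2, -94.0], [570.2, -67.2]] L 28.0 ang 1.315
[521, 356, 639, 436] XY [[464.2, -83.9], [412.1, -48.0]] L 63.0 ang -0.604
[532, 339, 436, 339] XY [[461.1, -91.2], [497.0, -91.0]] L 36.0 ang 0.005
[367, 340, 258, 341] XY [[522.6, -90.7], [563.3, -90.4]] L 41.0 ang 0.008
[638, 355, 536, 356] XY [[420.0, -84.5], [458.6, -84.0]] L 39.0 ang 0.011
[638, 295, 396, 298] XY [[425.0, -108.5], [512.8, -107.8]] L 88.0 ang 0.008
[358, 298, 258, 299] XY [[526.4, -107.6], [562.7, -107.3]] L 36.0 ang 0.008
[396, 294, 638, 292] XY [[512.9, -109.2], [425.3, -109.9]] L 88.0 ang 0.007
[257, 295, 369, 294] XY [[563.1, -108.8], [522.4, -109.2]] L 41.0 ang 0.011
[228, 299, 79, 300] XY [[573.6, -107.2], [627.7, -106.9]] L 54.0 ang 0.007
[78, 297, 228, 295] XY [[628.0, -108.3], [573.5, -108.8]] L 54.0 ang 0.009
[536, 352, 638, 351] XY [[458.9, -85.7], [420.3, -85.9]] L 39.0 ang 0.006
```

Request:
carry_out --pt "0 0 0 5 0 0 0" --pt "0 0 0 5 0 -27 -1" --pt "0 0 0 -5 35 -27 -1" --pt "0 0 0 -20 70 -27 -1" --pt "0 0 0 -36.5 98 -27 -1"

```text
clock: 24.1
position: [447.9, 4.9, 82.7]
ee_rot: [0.758, -0.652, -0.001, 0.0]
contact_force: [0.1, 0.5, 0.1]
gripper_width: 0.1
grasp_force: 0.0
```

Request:
carry_out --pt "0 0 0 0 0 10 -1" --pt "0 0 0 0 0 20 -1" --pt "0 0 0 0 0 25.5 -1" --pt "0 0 0 0 0 25.5 -1" --pt "0 0 0 0 -4 25.5 -1"

```text
clock: 24.72
position: [454.0, 5.2, 57.5]
ee_rot: [0.759, -0.651, -0.0, 0.0]
contact_force: [-0.0, -0.1, 0.5]
gripper_width: -0.5
grasp_force: 0.0
```

Request:
carry_out --pt "0 0 0 0 -2 0.4 -1" --pt "0 0 0 0 -3.5 0.4 -1" --pt "0 0 0 0 -4.2 0.4 -1" --pt "0 0 0 0 -4.2 0.4 -1"

```text
clock: 25.22
position: [457.9, 6.0, 57.3]
ee_rot: [0.759, -0.651, 0.0, -0.0]
contact_force: [-0.5, -0.0, -0.8]
gripper_width: 0.4
grasp_force: 0.0
```

Request:
carry_out --pt "0 0 0 0 -0.5 0 -1" --pt "0 0 0 0 -0.8 0 -1" --pt "0 0 0 0 -0.8 0 -1"

```text
clock: 25.6
position: [458.4, 6.0, 57.1]
ee_rot: [0.759, -0.651, -0.0, 0.0]
contact_force: [-1.2, -0.6, -0.8]
gripper_width: 0.0
grasp_force: 0.4
```

Request:
carry_out --pt "0 0 0 0 -0.5 0 -1" --pt "0 0 0 0 -1.0 0 -1" --pt "0 0 0 0 -1.0 0 -1"

```text
clock: 25.98
position: [458.6, 5.9, 56.9]
ee_rot: [0.759, -0.651, -0.001, 0.001]
contact_force: [-2.8, -0.5, 1.6]
gripper_width: 0.0
grasp_force: 1.8
```

```bash
python3 -c "
from h import *
d=get_image('wrist'); s=read_state(); print(s['position'][:2]@np.c_[PX,PY]); findblank(d)" | grep -v "\-1[3-9].\.\|-2.."
```

```text
[454.07673832 -64.26718948]
[1, 444, 114, 389] XY [[579.6, -7.0], [530.6, -32.4]] L 55.0 ang 0.478
[1, 393, 107, 392] XY [[575.0, -30.9], [533.7, -31.2]] L 41.0 ang 0.009
[291, 242, 1, 245] XY [[461.2, -91.5], [562.9, -90.6]] L 102.0 ang 0.009
[461, 264, 339, 265] XY [[400.9, -83.2], [444.1, -82.8]] L 43.0 ang 0.008
[324, 198, 1, 202] XY [[449.5, -106.9], [559.7, -106.0]] L 110.0 ang 0.008
[1, 198, 467, 193] XY [[559.5, -107.3], [401.2, -108.6]] L 158.0 ang 0.008
[454, 325, 359, 326] XY [[401.0, -59.2], [436.3, -58.9]] L 35.0 ang 0.01
[338, 262, 461, 260] XY [[444.5, -84.3], [401.1, -84.6]] L 43.0 ang 0.008
[358, 323, 456, 322] XY [[436.8, -60.4], [400.7, -60.6]] L 36.0 ang 0.006
[467, 197, 327, 198] XY [[401.0, -107.3], [448.7, -106.9]] L 48.0 ang 0.007
```

Square and snug on both. Retreat and check with a last picture.

Request:
carry_out --pt "0 0 0 0 3 0 -1" --pt "0 0 0 0 6 0 -1" --pt "0 0 0 0 8 -40 -1" --pt "0 0 0 30 30 -90 -1" --pt "0 0 0 80 50 -120 -1"

```text
clock: 26.65
position: [423.7, -80.4, 180.1]
ee_rot: [0.76, -0.65, 0.002, -0.002]
contact_force: [1.1, -0.8, 0.6]
gripper_width: 0.1
grasp_force: 0.0
```

Request:
carry_out --pt "0 0 0 50 0 0 -1" --pt "0 0 0 100 0 0 -1" --pt "0 0 0 150 0 0 -1" --pt "0 0 0 200 0 0 -1" --pt "0 0 0 200 0 0 -1"

```text
clock: 27.28
position: [453.5, -281.0, 177.0]
ee_rot: [0.758, -0.653, 0.001, -0.0]
contact_force: [0.4, 1.5, -0.5]
gripper_width: -0.4
grasp_force: 0.0
```

```bash
python3 -c "
from h import *
e=get_image('top');d=get_image('side')
cv2.imwrite('pics/f.png',np.hstack([cv2.resize(d['color'][190:310,240:400],(400,300)),cv2.resize(e['color'][165:315,235:435],(400,300))]))"
```

```text
(no output)
```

View pics/f.png

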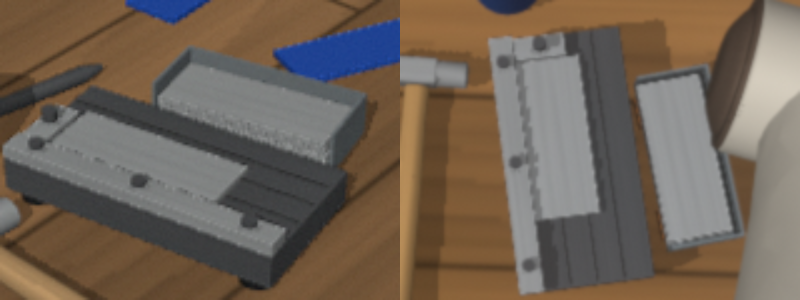

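The blank lies against the fence and the end stop (right half, about 560,135), and the pile is still in its tray.

```bash
python3 -c "
from bench import *
print(job_done())"
```

```text
the job is handed in; nothing more can be done
None
```

The top blank lies flat on the plate, square and snug against the back fence and end stop; it was handed in at about 27 s, with the pile still in its tray, no bystander touched, and a highest press reading of 19.6 N (one brief touch-down above the 10–16 N band, below the 30 N scoring force).

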